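# Set the polariser of the inspection camera and take the picture

### The job

On the camera stand, push the polariser lever (red ball) gently round with a fingertip, without pinching it, until the ring's red pointer stands in line with the yellow index mark on the scale. Then press the green button of the trigger box to take the picture, and let go of it. Do not lift or shift the trigger box, the enclosure under the lens or anything else on the bench, and do not take the picture while the pointer is off the mark.

Things in the scene. Friction and masses are not known exactly. Their poses are not given: they have to be found in the camera images.
- stand: Fixed camera stand; origin on the bench on the vertical optical axis, z up. Base plate 14 mm thick, x -150 to 150, y -245 to 95 mm. A 28 mm column, 442 mm high, at y = -200 mm carries two arms along y to the axis. On the axis, from below: black scale plate (168 mm across, top at 156 mm), polariser ring (132 mm across, to 167 mm), ring light, lens, camera. It carries ring, lever and index.
- camera_top (a point): Top of the camera, on the optical axis, 352 mm above the bench. Fixed above the ring: ring light 100 mm across at heights of 188 to 213 mm, lens 43 mm across (58 mm in its clamp, 255 to 281 mm), camera 36 mm square.
- polariser (a joint): Turn of the ring, rad, growing anticlockwise seen from above; stops at -0.80 and 0.80. Light friction (about 2 N at the lever); it stays where it is left. In the stand's frame the lever points out from the axis at azimuth 2.182 + this value (from x towards y).
- lever_rod (a point): Point on the centre line of the lever, 120 mm from the axis, 164 mm above the bench, a good place to push; its x points outward along the lever, z up. The lever is a level 8 mm steel rod, bare from 74 to 139 mm from the axis, with a 22 mm red ball at 150 mm. Beyond 84 mm from the axis both sides of it and the space below, down to the base plate, are free.
- pointer_tip (a point): Tip of the red pointer (a 4 mm wide line across the ring's top and down its rim), 70 mm from the axis; it sits 1.658 rad (95 degrees) clockwise of the lever and turns with it.
- index (a joint): Place of the yellow index rider on the scale, rad, read like the turn of the ring; the pointer is in line with it when the two values are equal. Stiff; to be left where it is. At the start the lever always has to go clockwise (seen from above) to bring the pointer to the index.
- index_mark (a point): Inner end of the yellow index line (4 mm wide, on a yellow clip on the rim of the scale plate), 70 mm from the axis, as high as the pointer tip.
- trigger_box: Loose grey trigger box on rubber feet, 80 x 80 mm, 45 mm high, about 0.6 kg; origin at the centre of its underside. The green button is in the middle of its top.
- trigger (a joint): How far the green button is pressed, m: 0 is up, 0.006 fully down; it springs back. Fully down takes 5 N; it takes the picture from 0.004.
- trigger_top (a point): Centre of the top of the green button (32 mm across, in a black collar), 63 mm above the bench when up; pressed straight down.
- part: Small black enclosure being inspected, open side up with yellow-green inside, 120 x 90 x 50 mm, standing loose on the stand's base plate under the lens; origin at the centre of its underside.
- next_part: Bystander: second black enclosure like it, open side up, 120 x 90 x 50 mm, standing on the bench; loose, to be left alone.
- cover: Bystander: flat black cover plate, 120 x 90 x 5 mm, lying on the bench; loose, to be left alone.
- tape: Bystander: grey roll of tape lying flat, 90 mm across, 24 mm high; loose, to be left alone.
- driver: Bystander: screwdriver with an orange handle, about 30 mm thick, lying on the bench (origin on the bench under it); loose, to be left alone.
- meter: Bystander: dark hand-held meter lying on its back, 82 x 230 x 42 mm; loose, to be left alone.
- cleaner: Bystander: white bottle with a red cap, 60 mm across, 160 mm high; loose, to be left alone.
Mind the look-alikes: they are no part of the job. Several things have the shape of the trigger_box; the one meant has the colours described above.

How it is judged:
By the outcome, as a careful person would: the job done as asked, in the order asked, and still so for the second after the job is handed in, with the robot touching nothing.
It also fails if it takes over 51 s, if anything falls off the work surface, if the arm or the gripper's body presses on something with over 40 N, if the wrist force passes 120 N, or if a joint passes its speed limit or range.

### The arm

A 7-joint arm with a two-finger parallel gripper is mounted at the origin on the work surface. World frame = base frame: x ahead of the robot, y to its left, z up, the work surface at z = 0. Lengths are in m, angles in rad, forces in N, time in s.
With the tool pointing down it reaches from about 0.425 to 0.925 m from the base axis. Payload 6.8 kg.
Tool frame: the origin (TCP) lies midway between the tips of the shut fingers; the grasp point (between the pads) lies r.grasp_offset behind it (r.grasp_offset is the distance from the TCP to the grasp point, in m); z points along the fingers, y is the direction in which the jaws open and shut (so a half turn about z gives the same grasp; the last joint's range is limited). The gripper opens to 85 mm and grips with 20 to 120 N. Pads are 22 mm wide; open, the fingers measure 114 mm over their backs; the gripper's body (76 mm by 85 mm) begins 54 mm behind the grasp point. The pads swing forward as they close: fully open they stand 13 mm farther back than shut.
Start: joints at [1.106, 0.477, 0.022, 1.555, -0.011, 1.109, -0.083], TCP at [0.236, -0.633, 0.231] pointing down, gripper open.
Joint ranges: [-2.96, 2.96], [-0.34, 2.1], [-1.41, 1.46], [0.24, 2.44], [-1.37, 4.51], [0.17, 1.92], [-2.96, 2.96]. Speed limits (rad/s): [2.39, 2.39, 3.14, 3.14, 3.14, 3.14, 3.14].

### API

Orientations are given as a rotation vector (axis times angle).
In Python, from bench import r gives the robot as it stands. The module is installed in compiled form; this text tells all that it offers.
- The arm moves only by the tool send_rows, never from a script. Its argument "moves" is one flat list of numbers, 4 for each row, row after row: the shift along the tool's x, y, z in mm, then the turn about the tool's z in degrees. A call has 1 to 8 rows; each row is the pose to reach, as a shift and turn from the pose commanded when the call began, along the tool's axes at that moment; what a row does not reach only later rows make up. A row lasts 1/8 s, in which the tool goes at most 62.5 mm and 10.7 degrees, less where a joint would pass 70% of its speed; a pose out of reach is approached as far as the arm can. A call with a gripper value outside its range is refused whole. "hand" is the closure, from 0 (fully open) to 1 (shut), set as the call begins (left out, the last holds). The fingers move at their own pace and stop on an object; "newtons" is the grip in N (left out, the last holds). Time passes only in rows, so rows that repeat a pose let the fingers close. It gives the time, the measured TCP pose, the force and the opening at its end, in the units of the state.
- r.get_obs(): the state, without advancing time (a new reading comes with each control period).
- r.grab_frame(name): name is "scene" or "side" or "wrist"; returns a dict with "img" (420x560x3 uint8, red, green, blue), "mtx" (3x3 intrinsics, pixels), "D" ([k1, k2, p1, p2, k3] as OpenCV has them; the pictures are not rectified), "world_to_cam" (4x4, takes a point from world to camera coordinates). Camera axes: x right, y up, looking along -z (the intrinsics and any distortion apply to the point x, -y, -z); pixel columns grow to the right and rows downward; lengths in m; the calibration is good to about 2 mm. A picture is of the moment at which its call begins. There is no depth.
- r.hand_in(): hands the job in, once; it reports no verdict.
The state is a dict: "clock": time; "joints": joint angles; "qvel": joint speeds; "tau": joint torques, N m; "tcp_pos": TCP position; "orientation": TCP orientation; "contact_force": force on the tool from outside, world axes, zero at the start; "moment": the same for the moment, N m; "grip_width": finger opening in m.
Only numpy, scipy, OpenCV 4.12 (cv2) and the standard library are available. Lean on these libraries where they do the work, as an engineer would, in place of code of your own. Each camera call takes 0.05 s, during which the arm holds its last target.

## Working session

There is one attempt and no reset: what is moved stays moved. The work goes in short steps, Python scripts to look and compute and a tool call to move; the robot and the scene stay as the last step left them, time stands still between calls to the robot, and variables do not carry over. Pictures are saved under pics/ and viewed, and the job is handed in when it is done.

Besides the shell and the picture viewer there is one more tool, called in YAML: its name, and indented under it one key for each argument. send_rows: Moves the arm, as the interface text tells. Its arguments: {"type":"object","properties":{"moves":{"type":"array"},"hand":{"type":"number"},"newtons":{"type":"number"}},"required":["moves"]}

```bash
mkdir -p pics; python3 - <<'E'
from bench import r
import cv2,pickle
o=r.get_obs(); print(o); print(r.grasp_offset)
d={}
for n in ("scene","side","wrist"):
    f=r.grab_frame(n); d[n]=f
    cv2.imwrite(f"pics/{n}0.png",f["img"][:,:,::-1])
    print(n,f["mtx"].tolist(),f["D"],f["world_to_cam"].round(3).tolist())
pickle.dump(d,open("f0.pkl","wb"))
E
```

```text
{'clock': 0.0, 'joints': array([ 1.1059129 ,  0.47783888,  0.02231533,  1.55647713, -0.01152989,
        1.10931527, -0.08309815]), 'qvel': array([ 0.00078492, -0.00036149,  0.00080643, -0.00067072, -0.00125442,
       -0.00095805, -0.0012818 ]), 'tau': array([ 1.79745521e-04, -5.96456695e+01,  1.60764646e+00, -2.81197786e+01,
        1.23492029e-02,  9.44642583e-03,  1.43597390e-05]), 'tcp_pos': array([ 0.23554343, -0.63191295,  0.23028841]), 'orientation': array([-3.08989803e+00, -5.57185105e-01,  6.95638785e-04]), 'contact_force': array([ 0.46139539, -0.21492059,  0.59499615]), 'moment': array([ 0.00433974, -0.03693441,  0.01033584]), 'grip_width': 0.08534716541442271}
0.0187
scene [[440.53544612235385, 0.0, 272.86518469625275], [0.0, 440.53544612235385, 213.54099004000452], [0.0, 0.0, 1.0]] [-0.05202458  0.          0.          0.          0.        ] [[-0.79, 0.613, -0.012, 0.274], [-0.37, -0.461, 0.807, 0.153], [0.488, 0.642, 0.591, -1.889], [0.0, 0.0, 0.0, 1.0]]
side [[412.38646049522697, 0.0, 282.07694114910504], [0.0, 412.38646049522697, 207.1332803417132], [0.0, 0.0, 1.0]] [-0.06512662  0.          0.          0.          0.        ] [[0.438, -0.899, 0.009, 0.003], [0.685, 0.341, 0.644, -0.597], [-0.582, -0.276, 0.765, -0.802], [0.0, 0.0, 0.0, 1.0]]
wrist [[333.9311982314853, 0.0, 283.047307172187], [0.0, 333.9311982314853, 207.26596099956498], [0.0, 0.0, 1.0]] [-0.02953857  0.          0.          0.          0.        ] [[0.349, -0.937, -0.002, -0.674], [0.905, 0.337, -0.261, 0.032], [0.245, 0.09, 0.965, -0.379], [0.0, 0.0, 0.0, 1.0]]
```

View pics/scene0.png

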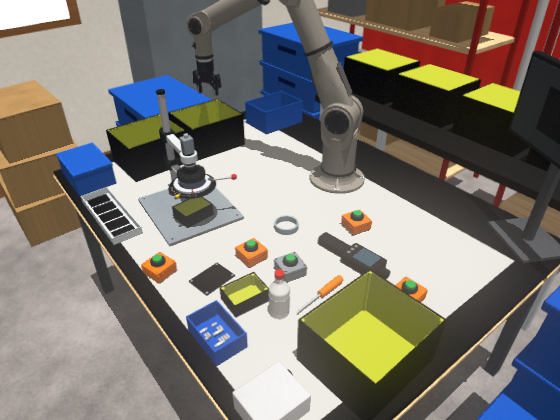

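View pics/side0.png

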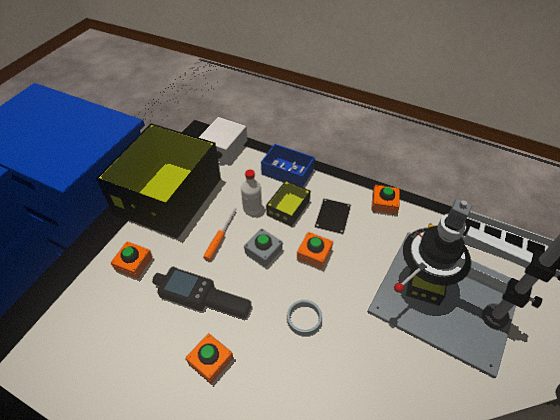

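View pics/wrist0.png

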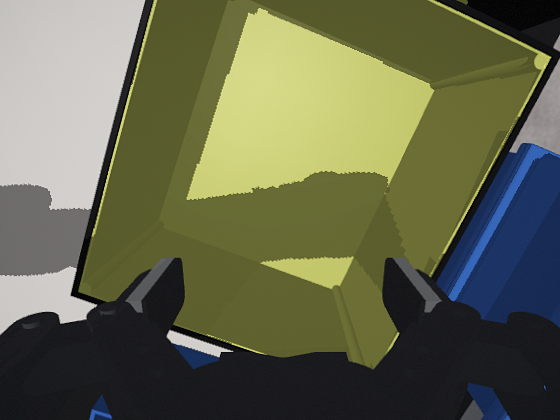

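The grey box with the green button is at scene (290,262) and side (263,243). Four look-alikes with green buttons are orange: scene (251,250), (357,219), (410,290), (158,265). The stand is at scene (190,200) and side (440,290). I'll crop in close.

```bash
cat > h.py <<'E'
import numpy as np,cv2,pickle
def proj(f,P):
    W=f["world_to_cam"];P=np.atleast_2d(P)@W[:3,:3].T+W[:3,3]
    P=P*[1,-1,-1]
    return cv2.projectPoints(P.reshape(-1,1,3),np.zeros(3),np.zeros(3),f["mtx"],f["D"])[0].reshape(-1,2)
def ray(f,uv):
    n=cv2.undistortPoints(np.array([[uv]],float),f["mtx"],f["D"])[0,0]
    W=f["world_to_cam"];R=W[:3,:3]
    d=R.T@np.array([n[0],-n[1],-1]);c=-R.T@W[:3,3]
    return c,d/np.linalg.norm(d)
def atz(f,uv,z):
    c,d=ray(f,uv);return c+d*(z-c[2])/d[2]
def tri(rays):
    A=0;b=0
    for c,d in rays:
        M=np.eye(3)-np.outer(d,d);A=A+M;b=b+M@c
    p=np.linalg.solve(A,b);return p,[np.linalg.norm((np.eye(3)-np.outer(d,d))@(p-c)) for c,d in rays]
def crop(f,x0,y0,x1,y1,s,name):
    im=f["img"][y0:y1,x0:x1,::-1];cv2.imwrite(name,cv2.resize(im,None,fx=s,fy=s,interpolation=cv2.INTER_CUBIC))
E
python3 - <<'E'
from h import *
d=pickle.load(open("f0.pkl","rb"))
crop(d["scene"],130,80,250,250,5,"/tmp/a.png")
crop(d["scene"],130,130,250,250,5,"pics/sc_stand.png")
crop(d["side"],360,190,560,380,4,"pics/si_stand.png")
a=cv2.resize(d["scene"]["img"][235:295,250:330,::-1],None,fx=5,fy=5,interpolation=2)
b=cv2.resize(d["side"]["img"][215:275,225:305,::-1],None,fx=5,fy=5,interpolation=2)
cv2.imwrite("pics/box.png",np.hstack([a,b]))
s,t=d["scene"],d["side"]
for z in(.063,): print(atz(s,(290,258),z),atz(t,(263,239),z))
print(tri([ray(s,(234,177)),ray(t,(399,287))]))
E
```

```text
[0.52685079 0.32246907 0.063     ] [0.52474234 0.31924058 0.063     ]
(array([ 0.47907126, -0.05803994,  0.16261851]), [np.float64(0.001870884236890992), np.float64(0.0018708842368909341)])
```

View pics/sc_stand.png

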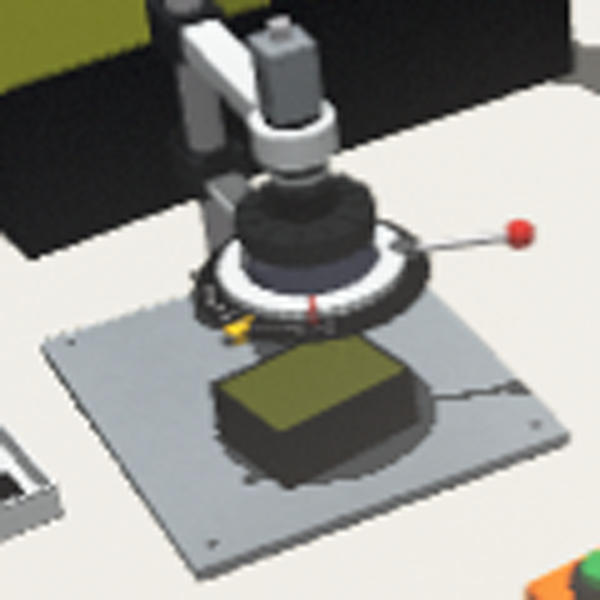

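View pics/si_stand.png

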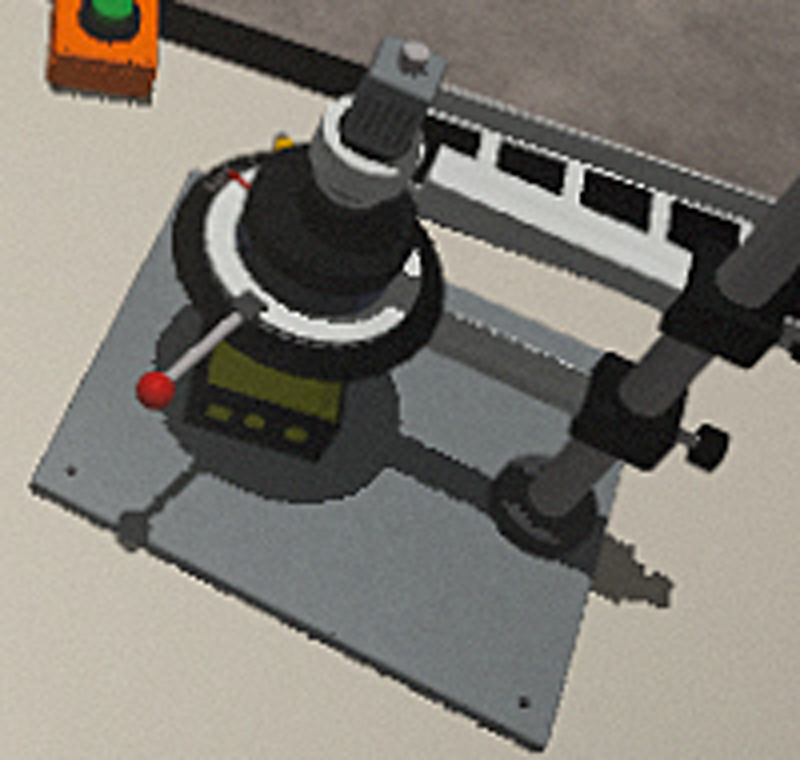

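View pics/box.png

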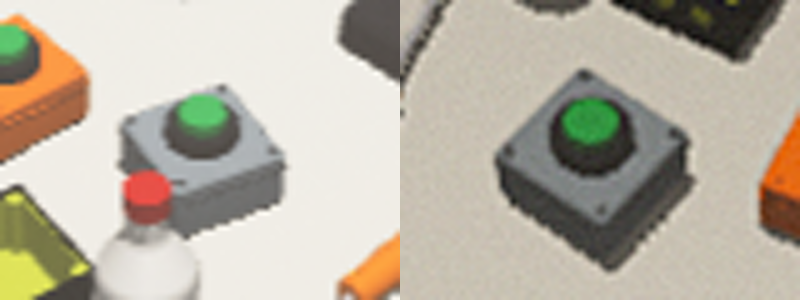

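```bash
python3 - <<'E'
from h import *
d=pickle.load(open("f0.pkl","rb"));s,t=d["scene"],d["side"]
for uv in [(139,199.6),(170,244.8),(244,217.2)]: print("sc",atz(s,uv,.014))
for uv in [(367.3,311),(496,376.5),(408.5,233)]: print("si",atz(t,uv,.014))
print("ball",atz(s,(234,176.8),.164),atz(t,(399,287.5),.164))
print("ptr",atz(s,(192.2,191.5),.167),atz(t,(417,232.5),.167))
print("idx",atz(s,(177.5,196),.165))
E
```

```text
sc [ 0.74224226 -0.36096391  0.014     ]
sc [ 0.77360706 -0.03027627  0.014     ]
sc [ 0.48151519 -0.00123088  0.014     ]
si [ 0.47174307 -0.01212096  0.014     ]
si [ 0.44269286 -0.34739898  0.014     ]
si [ 0.76739318 -0.04281487  0.014     ]
ball [ 0.47904435 -0.05487383  0.164     ] [ 0.47855943 -0.05962884  0.164     ]
ptr [ 0.64754244 -0.06089686  0.167     ] [ 0.65009486 -0.05767037  0.167     ]
idx [ 0.69926074 -0.07086844  0.165     ]
```

```bash
cat >> h.py <<'E'
def S(p,P):
    x,y,th=p;c,s=np.cos(th),np.sin(th);P=np.atleast_2d(np.array(P,float))
    return np.c_[x+c*P[:,0]-s*P[:,1],y+s*P[:,0]+c*P[:,1],P[:,2]]
def circ(rad,z,n=72):
    a=np.linspace(0,2*np.pi,n,endpoint=False);return np.c_[rad*np.cos(a),rad*np.sin(a),0*a+z]
E
cat > ov.py <<'E'
from h import *
def overlay(f,p,box,s,name,extra=[]):
    x0,y0,x1,y1=box
    im=cv2.resize(f["img"][y0:y1,x0:x1,::-1],None,fx=s,fy=s,interpolation=2).copy()
    def pl(P,col):
        q=((proj(f,S(p,P))-[x0-.5,y0-.5])*s-.5); cv2.polylines(im,[np.round(q).astype(int)],True,col,1)
    b=[(-.15,-.245),(.15,-.245),(.15,.095),(-.15,.095)]
    pl([(*c,.014) for c in b],(255,0,255)); pl([(*c,0) for c in b],(255,100,0))
    pl(circ(.084,.156),(0,255,0)); pl(circ(.066,.167),(0,255,255)); pl(circ(.05,.188),(0,0,255)); pl(circ(.05,.213),(255,255,0))
    pl([(a,b,.352) for a,b in((-.018,-.018),(.018,-.018),(.018,.018),(-.018,.018))],(0,128,255))
    cv2.imwrite(name,im)
E
python3 - <<'E'
from ov import *
from scipy.optimize import least_squares
d=pickle.load(open("f0.pkl","rb"));s,t=d["scene"],d["side"]
co=[(s,(139,199.6),(.15,-.245,.014)),(s,(170,244.8),(.15,.095,.014)),(s,(244,217.2),(-.15,.095,.014)),
(t,(367.3,311),(-.15,.095,.014)),(t,(496,376.5),(-.15,-.245,.014)),(t,(408.5,233),(.15,.095,.014))]
fn=lambda p:np.concatenate([(proj(f,S(p,[P]))-uv).ravel() for f,uv,P in co])
o=least_squares(fn,[.614,-.116,-.1]);print(o.x,fn(o.x).reshape(-1,2).round(1).tolist())
overlay(s,o.x,(130,130,250,250),5,"pics/ov_s.png");overlay(t,o.x,(360,190,560,380),4,"pics/ov_t.png")
E
```

```text
[ 0.61360231 -0.11835976 -0.09282883] [[-1.1, -1.8], [-0.5, -1.3], [0.5, -1.9], [-0.7, -0.8], [0.3, 0.6], [-1.3, -1.7]]
```

View pics/ov_s.png

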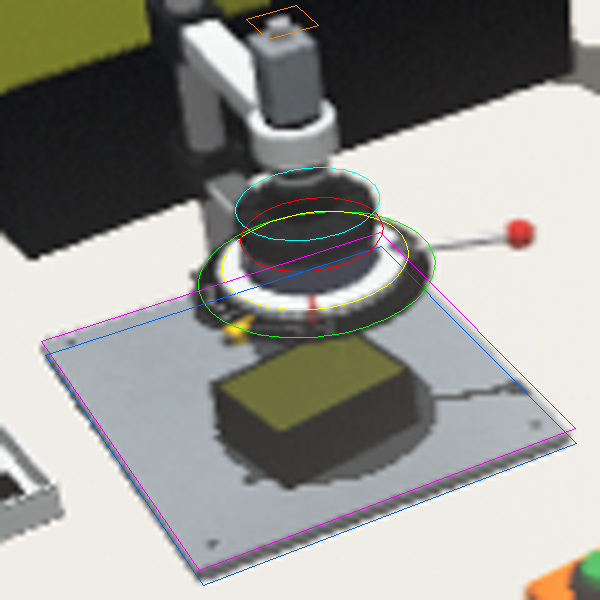

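View pics/ov_t.png

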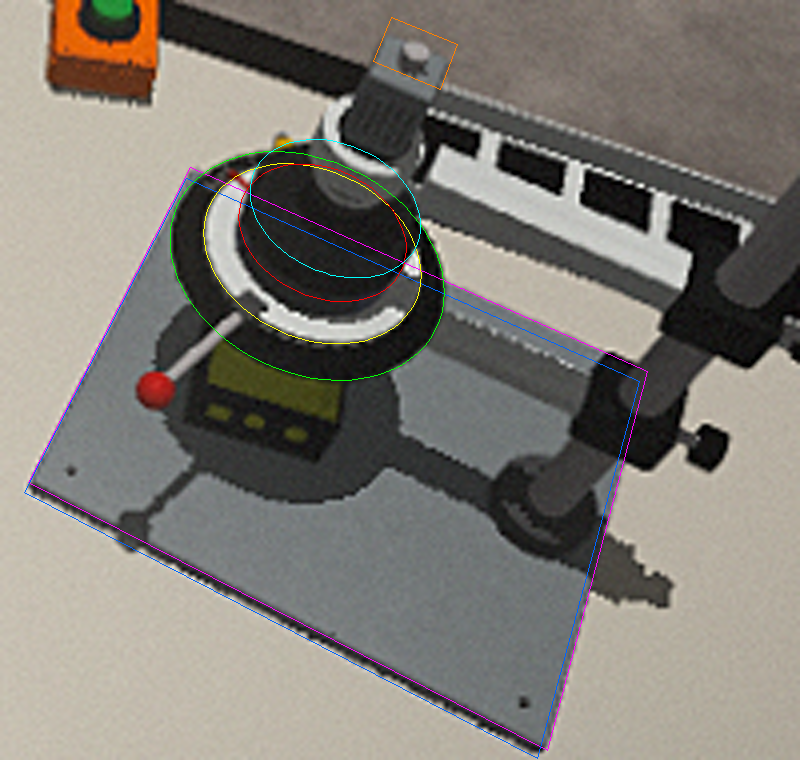

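```bash
python3 - <<'E'
from ov import *
from bench import r
from scipy.spatial.transform import Rotation as Ro
d=pickle.load(open("f0.pkl","rb"));s,t,w=d["scene"],d["side"],d["wrist"]
o=r.get_obs();T=Ro.from_rotvec(o["orientation"]).as_matrix();print(T.round(3).tolist())
W=w["world_to_cam"];c=-W[:3,:3].T@W[:3,3]
print("cam in tool",(T.T@(c-o["tcp_pos"])).round(4),"look in tool",(T.T@(-W[2,:3])).round(3),"right",(T.T@W[0,:3]).round(3),"up",(T.T@W[1,:3]).round(3))
print("bottle cap",tri([ray(s,(279.3,272.5)),ray(t,(250,174))]))
print("button",tri([ray(s,(290.6,257.4)),ray(t,(262.8,239.2))]))
p=[.6136,-.1184,-.093]
for n,f,uv in (("s",s,(234,176.8)),("t",t,(399,287.5))):
    q=atz(f,uv,.164)[:2]-p[:2];print(n,"ball r,az",np.hypot(*q),np.arctan2(q[1],q[0]))
crop(s,165,165,240,215,10,"pics/ring_s.png");crop(t,395,215,475,285,9,"pics/ring_t.png")
E
```

```text
[[0.937, 0.349, -0.001], [0.349, -0.937, 0.001], [-0.0, -0.001, -1.0]]
cam in tool [ 0.067   0.0002 -0.1427] look in tool [-0.261 -0.     0.965] right [-0.001  1.     0.   ] up [0.965 0.001 0.261]
bottle cap (array([0.65318798, 0.42682735, 0.15437441]), [np.float64(0.0006912028014412833), np.float64(0.0006912028014412794)])
button (array([0.52361744, 0.32022241, 0.06239676]), [np.float64(0.0008590937835574851), np.float64(0.0008590937835572971)])
s ball r,az 0.14879783856071843 2.7004982696166073
t ball r,az 0.1472752633594761 2.731104983632562
```

View pics/ring_s.png

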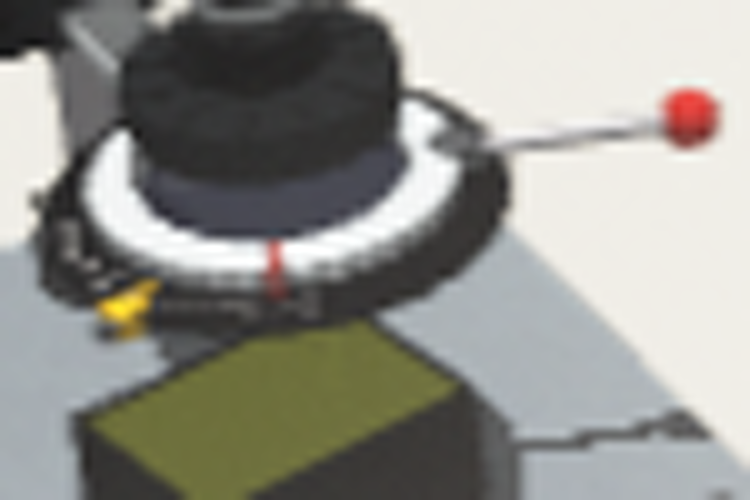

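View pics/ring_t.png

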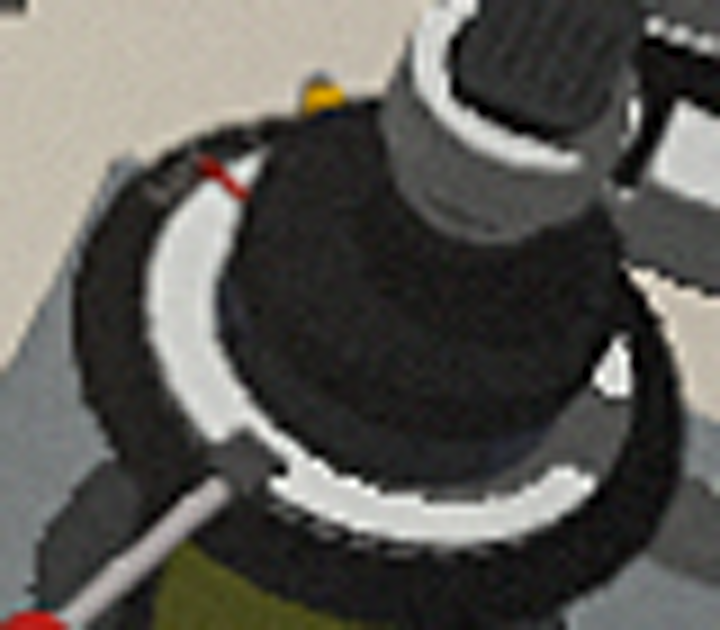

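```bash
cat > mv.py <<'E'
import sys,numpy as np
from bench import r
from scipy.spatial.transform import Rotation as Ro
# usage: mv.py x,y,z,xaz_deg ...
o=r.get_obs();T=Ro.from_rotvec(o["orientation"]).as_matrix();az=np.degrees(np.arctan2(T[1,0],T[0,0]))
print("clock",o["clock"].__round__(2),"tcp",o["tcp_pos"].round(4),"az",round(az,2),"F",o["contact_force"].round(1),"q",o["joints"].round(2))
for a in sys.argv[1:]:
    v=[float(k) for k in a.split(",")]
    dl=T.T@(np.array(v[:3])-o["tcp_pos"])*1000
    print(a,"->",dl.round(1),"turn(about tool z)",round(-((v[3]-az+180)%360-180),1))
E
python3 mv.py .2355,-.632,.36,20 .42,-.12,.40,50 .45,.05,.40,50 .73,0,.33,50
```

```text
clock 0.15 tcp [ 0.2356 -0.6321  0.2306] az 20.44 F [0.1 0.1 0. ] q [ 1.11  0.48  0.02  1.56 -0.01  1.11 -0.08]
.2355,-.632,.36,20 -> [-1.000e-01 -3.000e-01 -1.294e+02] turn(about tool z) 0.4
.42,-.12,.40,50 -> [ 351.6 -415.7 -168.9] turn(about tool z) -29.6
.45,.05,.40,50 -> [ 439.1 -564.5 -168.7] turn(about tool z) -29.6
.73,0,.33,50 -> [ 684.  -419.7  -99. ] turn(about tool z) -29.6
```

send_rows:
  moves: [0, 0, -60, 0, 10, -10, -120, -5, 50, -60, -169, -15, 95, -112, -169, -25, 140, -165, -169, -30, 185, -218, -169, -30, 230, -271, -169, -30, 275, -324, -169, -30]

```text
clock: 1.15
tcp_pos: [0.3637, -0.2772, 0.4002]
orientation: [2.842, 1.338, -0.0]
contact_force: [1.2, 1.0, -0.3]
grip_width: 0.0858
```

```bash
python3 mv.py .42,-.12,.40,50 .45,.05,.40,50 .73,0,.33,50
```

```text
clock 1.15 tcp [ 0.3637 -0.2772  0.4002] az 50.44 F [ 1.2  1.  -0.3] q [ 0.81  0.   -0.29  1.79  0.    1.35 -0.17]
.42,-.12,.40,50 -> [157.  -56.7   0.2] turn(about tool z) 0.4
.45,.05,.40,50 -> [ 3.072e+02 -1.419e+02  1.000e-01] turn(about tool z) 0.4
.73,0,.33,50 -> [447.  105.8  70.1] turn(about tool z) 0.4
```

send_rows:
  moves: [52, -19, 0, 0, 104, -38, 0, 0, 157, -57, 0, 0, 208, -85, 0, 0, 258, -114, 0, 0, 307, -142, 0, 0, 333, -90, 0, 0, 360, -37, 0, 0]

```text
clock: 2.15
tcp_pos: [0.5656, 0.0224, 0.4007]
orientation: [2.84, 1.34, 0.001]
contact_force: [0.4, -0.7, 1.2]
grip_width: 0.0852
```

```bash
python3 mv.py .73,0,.33,50
```

```text
clock 2.15 tcp [0.5656 0.0224 0.4007] az 50.53 F [ 0.4 -0.7  1.2] q [ 0.4   0.25 -0.67  1.55  0.16  1.4  -0.98]
.73,0,.33,50 -> [ 87.2 141.   71. ] turn(about tool z) 0.5
```

send_rows:
  moves: [26, 50, 20, 0, 52, 95, 40, 0, 80, 135, 60, 0, 84, 138, 71, 0, 84, 138, 71, 0]

```text
clock: 2.78
tcp_pos: [0.7234, -0.0008, 0.3276]
orientation: [-2.84, -1.339, 0.004]
contact_force: [-0.9, -0.1, 0.9]
grip_width: 0.0855
```

```bash
python3 - <<'E'
from h import *
from bench import r
f=r.grab_frame("wrist");pickle.dump(f,open("w1.pkl","wb"));cv2.imwrite("pics/w1.png",f["img"][:,:,::-1])
p=[.6136,-.1184,-.093]
print(proj(f,S(p,circ(.07,.167,12))).round().tolist())
E
```

```text
[[330.0, 307.0], [303.0, 286.0], [268.0, 280.0], [234.0, 290.0], [213.0, 314.0], [208.0, 343.0], [221.0, 370.0], [247.0, 387.0], [279.0, 392.0], [309.0, 384.0], [332.0, 363.0], [340.0, 335.0]]
```

View pics/w1.png

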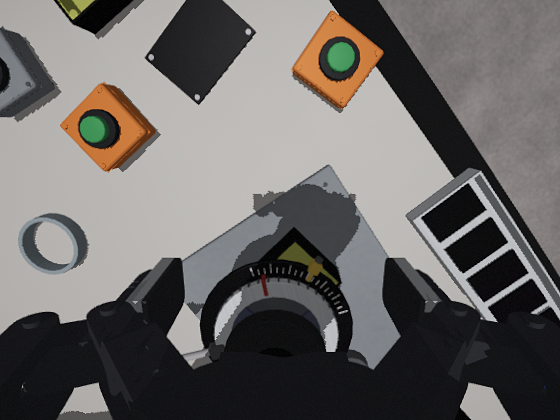

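```bash
python3 - <<'E'
from ov import *
f=pickle.load(open("w1.pkl","rb"))
p=[.6136,-.1184,-.093]
crop(f,190,245,370,375,4,"pics/w1c.png");overlay(f,p,(190,245,370,375),4,"pics/w1o.png")
E
```

```text
(no output)
```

View pics/w1c.png

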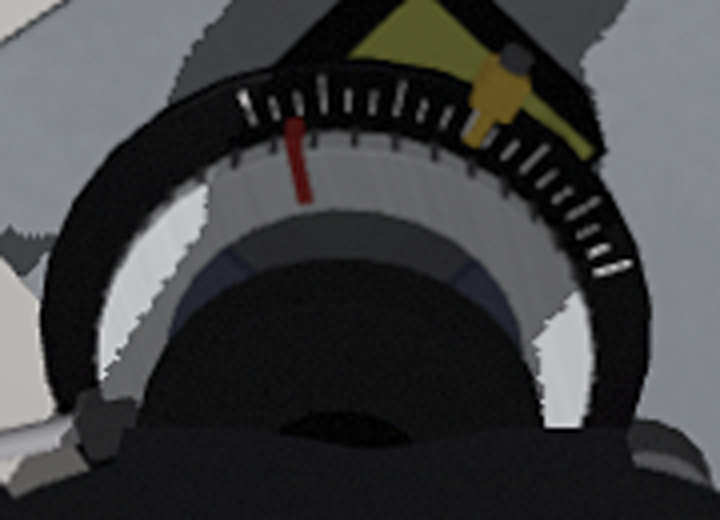

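View pics/w1o.png

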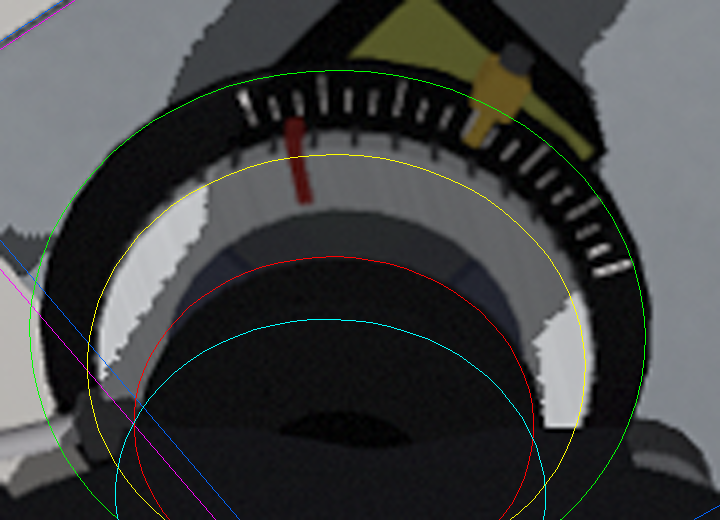

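```bash
cat > fit.py <<'E'
from h import *
from scipy.optimize import least_squares
def fitaxis(f,pts,p0,rad=.084,z=.156):
    P=np.array([atz(f,u,z)[:2] for u in pts])
    o=least_squares(lambda c:np.hypot(*(P-c).T)-rad,p0[:2]);return o.x,o.fun
def az(f,uv,z,c):
    q=atz(f,uv,z)[:2]-c;return np.hypot(*q).round(4),np.degrees(np.arctan2(q[1],q[0])).round(2)
E
python3 - <<'E'
from fit import *
f=pickle.load(open("w1.pkl","rb"))
C=lambda x,y:(190+(x+.5)/4-.5,245+(y+.5)/4-.5)
pts=[C(*q) for q in [(41,310),(50,250),(90,180),(340,61),(395,66),(255,75),(650,320),(640,250),(605,170)]]
c,e=fitaxis(f,pts,(.6136,-.1184));print(c,(e*1000).round(1))
for nm,q in dict(p1=(306,198),p2=(300,165),p3=(297,148),tip=(293,122),i_in=(472,143),i_out=(486,112)).items():
    print(nm,[(z,az(f,C(*q),z,c)) for z in (.157,.162,.167)])
E
```

```text
[ 0.61730688 -0.11834502] [-0.4  0.4 -0.2  0.  -0.4 -0.6 -1.5 -0.5  2.1]
p1 [(0.157, (np.float64(0.0467), np.float64(63.49))), (0.162, (np.float64(0.0494), np.float64(62.4))), (0.167, (np.float64(0.0522), np.float64(61.43)))]
p2 [(0.157, (np.float64(0.0564), np.float64(62.7))), (0.162, (np.float64(0.059), np.float64(61.83))), (0.167, (np.float64(0.0616), np.float64(61.04)))]
p3 [(0.157, (np.float64(0.0613), np.float64(62.37))), (0.162, (np.float64(0.0638), np.float64(61.59))), (0.167, (np.float64(0.0664), np.float64(60.87)))]
tip [(0.157, (np.float64(0.0688), np.float64(61.84))), (0.162, (np.float64(0.0712), np.float64(61.17))), (0.167, (np.float64(0.0736), np.float64(60.54)))]
i_in [(0.157, (np.float64(0.0696), np.float64(22.46))), (0.162, (np.float64(0.0718), np.float64(23.71))), (0.167, (np.float64(0.0739), np.float64(24.89)))]
i_out [(0.157, (np.float64(0.079), np.float64(23.26))), (0.162, (np.float64(0.081), np.float64(24.34))), (0.167, (np.float64(0.0831), np.float64(25.37)))]
```

```bash
python3 mv.py .60,.03,.40,50 .46,.02,.40,55 .455,-.14,.35,66 .489,-.11,.30,66
```

```text
clock 2.83 tcp [ 7.234e-01 -7.000e-04  3.294e-01] az 50.49 F [-0.   0.2  1.4] q [ 0.28  0.57 -0.61  1.26  0.32  1.41 -0.99]
.60,.03,.40,50 -> [ -54.8 -114.8  -70.5] turn(about tool z) 0.5
.46,.02,.40,55 -> [-151.6 -216.4  -70.4] turn(about tool z) -4.5
.455,-.14,.35,66 -> [-278.2 -118.5  -20.5] turn(about tool z) -15.5
.489,-.11,.30,66 -> [-233.4 -111.3   29.5] turn(about tool z) -15.5
```

send_rows:
  moves: [-20, -45, -40, 0, -38, -80, -60, 0, -55, -115, -70, 0, -103, -165, -70, -2, -152, -216, -70, -5, -198, -180, -65, -9, -242, -145, -45, -13, -278, -119, -20, -15]
  hand: 1
  newtons: 20

```text
clock: 3.82
tcp_pos: [0.4544, -0.1417, 0.3511]
orientation: [2.638, 1.695, 0.002]
contact_force: [0.2, 0.1, -0.1]
grip_width: -0.0004
```

```bash
python3 mv.py .489,-.11,.26,66  .489,-.11,.148,66
```

```text
clock 3.83 tcp [ 0.4544 -0.1417  0.3511] az 65.44 F [ 0.2  0.1 -0.1] q [ 0.71  0.08 -0.57  1.82  0.05  1.25 -0.3 ]
.489,-.11,.26,66 -> [43.4 17.8 91.1] turn(about tool z) -0.6
.489,-.11,.148,66 -> [ 43.6  17.2 203.1] turn(about tool z) -0.6
```

send_rows:
  moves: [22, 9, 45, 0, 43, 17, 91, 0, 43, 17, 91, 0]

```text
clock: 4.2
tcp_pos: [0.4868, -0.106, 0.2568]
orientation: [-2.638, -1.701, 0.004]
contact_force: [-0.9, 0.7, 0.9]
grip_width: 0.0001
```

```bash
python3 - <<'E'
from h import *
from bench import r
f=r.grab_frame("wrist");pickle.dump(f,open("w2.pkl","wb"));cv2.imwrite("pics/w2.png",f["img"][:,:,::-1])
E
python3 mv.py .489,-.11,.148,66
```

```text
clock 4.25 tcp [ 0.4878 -0.107   0.2588] az 65.55 F [0.3 0.1 0.1] q [ 0.62  0.21 -0.6   1.9   0.14  1.07 -0.46]
.489,-.11,.148,66 -> [ -2.1   2.4 110.8] turn(about tool z) -0.5
```

View pics/w2.png

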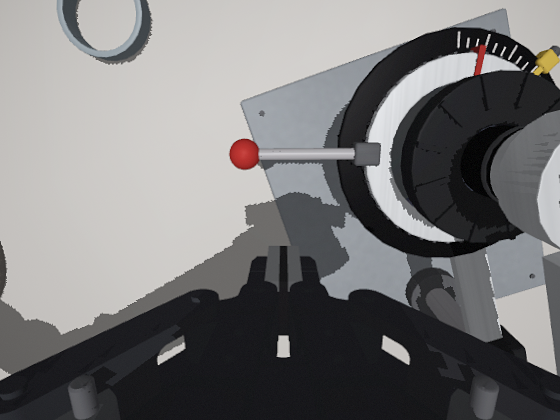

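The wrist view shows the lever from the ball at (245,154) to the clamp at (367,154), the pointer at (480,60), the index at (545,63), and the finger tips at (284,250) on the push side of the rod. The space below is clear, so I'll descend.

send_rows:
  moves: [-1, 2, 40, 0, -1, 2, 80, 0, -1, 2, 111, 0, -1, 2, 111, 0]

```text
clock: 4.75
tcp_pos: [0.4894, -0.1103, 0.148]
orientation: [2.643, 1.697, -0.002]
contact_force: [0.3, 0.3, 0.7]
grip_width: -0.0
```

```bash
python3 - <<'E'
from h import *
from bench import r
f=r.grab_frame("wrist");pickle.dump(f,open("w3.pkl","wb"));cv2.imwrite("pics/w3.png",f["img"][:,:,::-1])
E
cat > push.py <<'E'
import numpy as np,sys,subprocess
c=np.array([.6165,-.118])
a=[]
for s in sys.argv[2:]:
    ph=np.radians(float(s));e=np.array([np.cos(ph),np.sin(ph)]);t=np.array([e[1],-e[0]])
    q=c+.122*e-float(sys.argv[1])/1000*t;a.append(f"{q[0]:.4f},{q[1]:.4f},.148,{float(s)-90}")
subprocess.run(["python3","mv.py"]+a)
E
python3 push.py 15 156 151 146 141 136 131
```

```text
clock 4.8 tcp [ 0.4906 -0.1102  0.1492] az 65.4 F [-0.5  0.2 -0.1] q [ 0.57  0.35 -0.57  2.01  0.25  0.84 -0.57]
0.4989,-0.0821,.148,66.0 -> [29.  -4.2  1.2] turn(about tool z) -0.6
0.5025,-0.0720,.148,61.0 -> [39.7 -5.1  1.2] turn(about tool z) 4.4
0.5070,-0.0622,.148,56.0 -> [50.5 -5.1  1.2] turn(about tool z) 9.4
0.5122,-0.0529,.148,51.0 -> [61.1 -4.2  1.2] turn(about tool z) 14.4
0.5183,-0.0440,.148,46.0 -> [71.7 -2.4  1.2] turn(about tool z) 19.4
0.5251,-0.0358,.148,41.0 -> [82.   0.4  1.2] turn(about tool z) 24.4
```

View pics/w3.png

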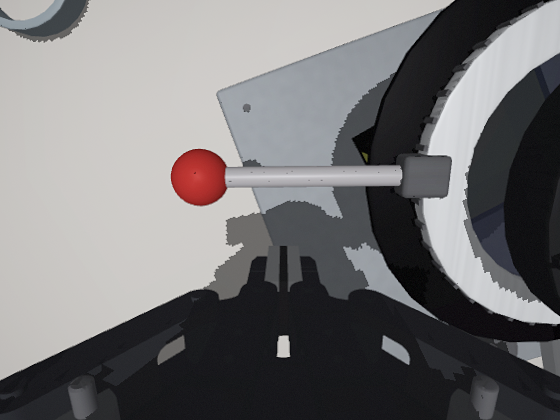

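send_rows:
  moves: [12, -2, 1, 0, 22, -4, 1, 0, 29, -4, 1, 0, 35, -5, 1, 2, 40, -5, 1, 4, 45, -5, 1, 7, 51, -5, 1, 9, 56, -5, 1, 12]

```text
clock: 5.8
tcp_pos: [0.5091, -0.0567, 0.1465]
orientation: [2.806, 1.41, -0.0]
contact_force: [0.7, -2.1, 0.3]
grip_width: 0.0002
```

```bash
python3 - <<'E'
from h import *
from bench import r
f=r.grab_frame("wrist");cv2.imwrite("pics/w4.png",f["img"][:,:,::-1])
g=r.grab_frame("scene");crop(g,165,165,245,215,5,"pics/s4.png")
E
python3 push.py 15 146 141 136 131 128
```

```text
clock 5.9 tcp [ 0.5092 -0.056   0.1465] az 53.46 F [-0.6  0.4  1.2] q [ 0.43  0.37 -0.54  1.99  0.25  0.84 -0.88]
0.5070,-0.0622,.148,56.0 -> [-6.3  1.9 -1.5] turn(about tool z) -2.5
0.5122,-0.0529,.148,51.0 -> [ 4.3  0.5 -1.5] turn(about tool z) 2.5
0.5183,-0.0440,.148,46.0 -> [15.   0.1 -1.5] turn(about tool z) 7.5
0.5251,-0.0358,.148,41.0 -> [25.7  0.7 -1.5] turn(about tool z) 12.5
0.5296,-0.0311,.148,38.0 -> [32.1  1.5 -1.5] turn(about tool z) 15.5
```

View pics/w4.png

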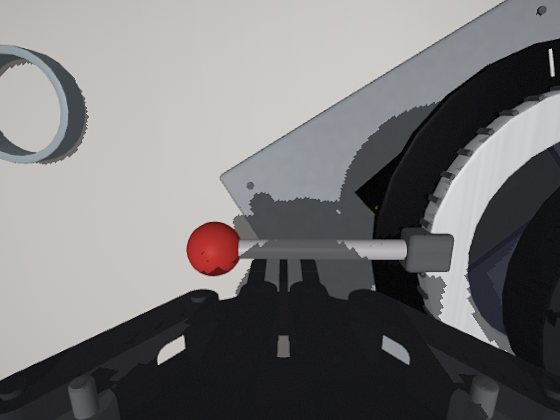

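View pics/s4.png

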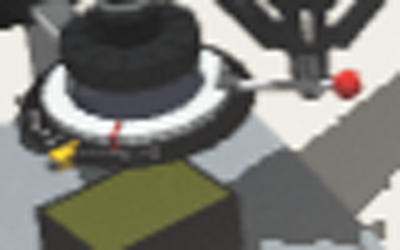

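send_rows:
  moves: [5, 0, -1, 3, 10, 0, -1, 5, 15, 0, -1, 8, 20, 0, -1, 10, 25, 1, -1, 12, 29, 1, -1, 14, 32, 2, -1, 16, 36, 2, -1, 18]

```text
clock: 6.9
tcp_pos: [0.5315, -0.0289, 0.147]
orientation: [2.993, 0.955, -0.002]
contact_force: [-0.7, -2.0, -0.7]
grip_width: -0.0004
```

```bash
python3 - <<'E'
from h import *
from bench import r
f=r.grab_frame("wrist");cv2.imwrite("pics/w5.png",f["img"][:,:,::-1])
g=r.grab_frame("scene");crop(g,165,165,245,215,8,"pics/s5.png")
E
python3 push.py 15 126 124 122 120 118
```

```text
clock 7.0 tcp [ 0.532  -0.0285  0.1472] az 35.46 F [ 0.  -0.3 -0.8] q [ 0.32  0.39 -0.47  1.95  0.23  0.86 -1.22]
0.5327,-0.0281,.148,36.0 -> [ 0.8  0.1 -0.8] turn(about tool z) -0.5
0.5358,-0.0252,.148,34.0 -> [ 5.  -0.4 -0.8] turn(about tool z) 1.5
0.5391,-0.0225,.148,32.0 -> [ 9.3 -0.7 -0.8] turn(about tool z) 3.5
0.5425,-0.0198,.148,30.0 -> [13.6 -1.  -0.8] turn(about tool z) 5.5
0.5460,-0.0173,.148,28.0 -> [17.9 -1.  -0.8] turn(about tool z) 7.5
```

View pics/w5.png

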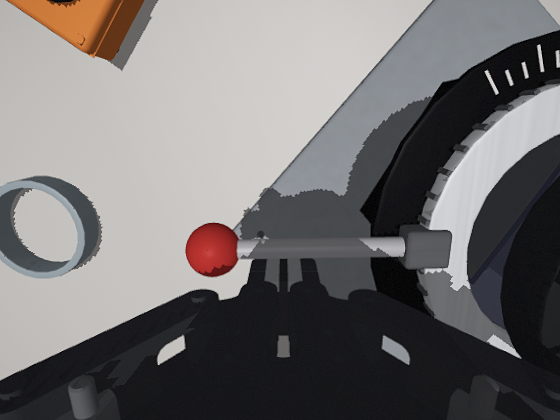

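View pics/s5.png

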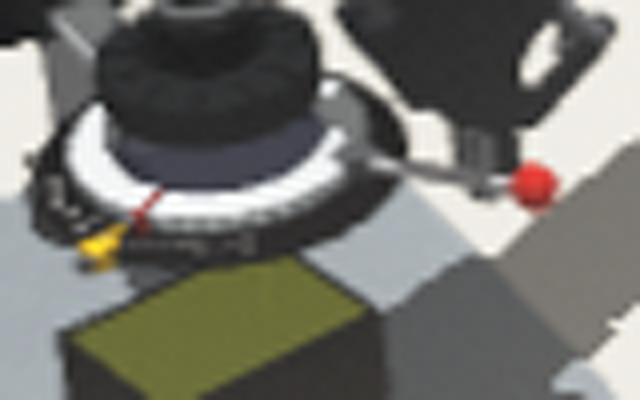

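send_rows:
  moves: [3, 0, -1, 1, 6, 0, -1, 2, 9, -1, -1, 4, 9, -1, -1, 4]

```text
clock: 7.5
tcp_pos: [0.5392, -0.0224, 0.1484]
orientation: [3.024, 0.851, 0.002]
contact_force: [-0.8, -0.5, -0.4]
grip_width: 0.0001
```

```bash
python3 - <<'E'
from h import *
from bench import r
f=r.grab_frame("wrist");pickle.dump(f,open("w6.pkl","wb"));cv2.imwrite("pics/w6.png",f["img"][:,:,::-1])
g=r.grab_frame("scene");crop(g,165,165,245,215,8,"pics/s6.png");pickle.dump(g,open("s6.pkl","wb"))
E
python3 push.py 15 122 120 118 116
```

```text
clock 7.6 tcp [ 0.5391 -0.0224  0.1485] az 31.47 F [-1.4 -0.1 -0.2] q [ 0.3   0.39 -0.46  1.94  0.22  0.86 -1.3 ]
0.5391,-0.0225,.148,32.0 -> [-0.1  0.   0.5] turn(about tool z) -0.5
0.5425,-0.0198,.148,30.0 -> [ 4.2 -0.5  0.5] turn(about tool z) 1.5
0.5460,-0.0173,.148,28.0 -> [ 8.5 -0.8  0.5] turn(about tool z) 3.5
0.5495,-0.0149,.148,26.0 -> [12.8 -1.   0.5] turn(about tool z) 5.5
```

View pics/w6.png

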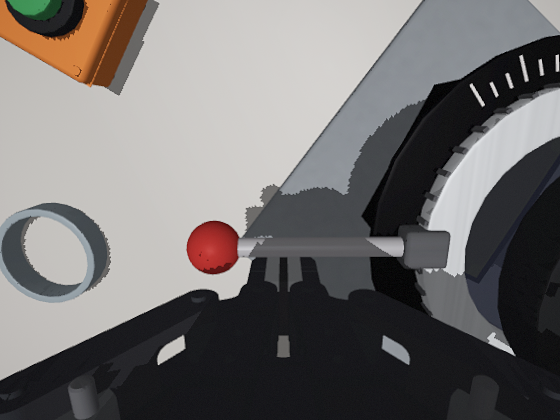

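View pics/s6.png

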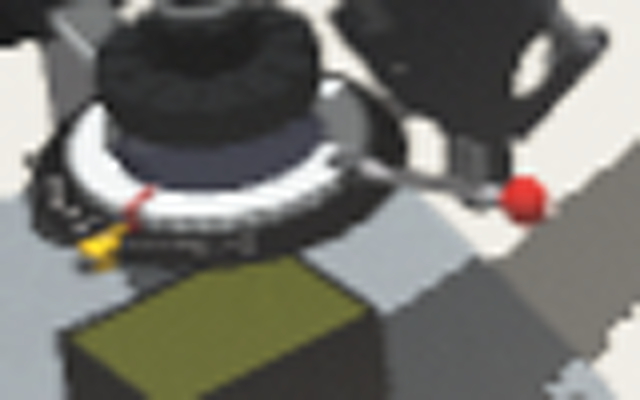

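```bash
python3 mv.py .522,-.033,.148,31.5 .53,.0,.33,31 .62,.04,.36,27 .722,-.073,.30,23
```

```text
clock 7.6 tcp [ 0.5391 -0.0224  0.1485] az 31.47 F [-1.4 -0.1 -0.2] q [ 0.3   0.39 -0.46  1.94  0.22  0.86 -1.3 ]
.522,-.033,.148,31.5 -> [-20.1   0.1   0.5] turn(about tool z) -0.0
.53,.0,.33,31 -> [   4.1  -23.9 -181.5] turn(about tool z) 0.5
.62,.04,.36,27 -> [ 101.8  -11.  -211.4] turn(about tool z) 4.5
.722,-.073,.30,23 -> [ 129.7  138.6 -151.3] turn(about tool z) 8.5
```

send_rows:
  moves: [-10, 0, 0, 0, -20, 0, 0, 0, -20, 0, -60, 0, -20, 0, -120, 0, -18, -15, -180, 0, 25, -24, -200, 1, 65, -18, -211, 3, 102, -11, -211, 4]

```text
clock: 8.6
tcp_pos: [0.6209, 0.0401, 0.3608]
orientation: [3.052, 0.744, 0.004]
contact_force: [0.3, 0.2, 0.2]
grip_width: -0.0002
```

```bash
python3 mv.py .722,-.073,.30,23
```

```text
clock 8.6 tcp [0.6209 0.0401 0.3608] az 27.39 F [0.3 0.2 0.2] q [ 0.22  0.34 -0.51  1.49  0.17  1.35 -1.4 ]
.722,-.073,.30,23 -> [ 37.5 146.9  61.1] turn(about tool z) 4.4
```

send_rows:
  moves: [25, 45, 5, 2, 38, 95, 25, 4, 38, 147, 50, 4, 38, 147, 61, 4, 38, 147, 61, 4, 38, 147, 61, 4]
  hand: 0

```text
clock: 9.35
tcp_pos: [0.7212, -0.0713, 0.2997]
orientation: [-3.075, -0.642, -0.003]
contact_force: [-0.2, -0.2, 1.0]
grip_width: 0.0852
```

```bash
python3 - <<'E'
from h import *
from bench import r
f=r.grab_frame("wrist");pickle.dump(f,open("w7.pkl","wb"));cv2.imwrite("pics/w7.png",f["img"][:,:,::-1])
crop(f,200,170,360,290,5,"pics/w7c.png")
E
python3 mv.py
```

```text
clock 9.4 tcp [ 0.7214 -0.0713  0.2999] az 23.57 F [ 0.4 -0.4  0.5] q [ 0.28  0.55 -0.43  1.31  0.23  1.32 -1.31]
```

View pics/w7.png

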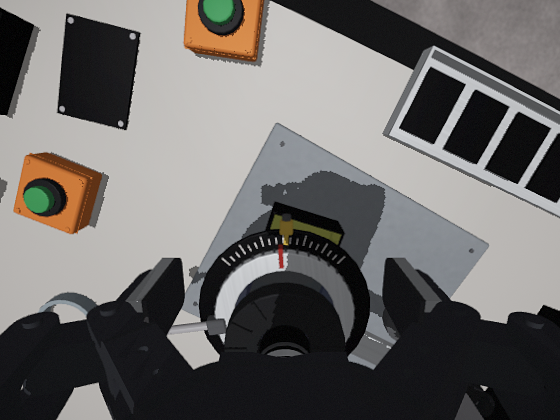

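View pics/w7c.png

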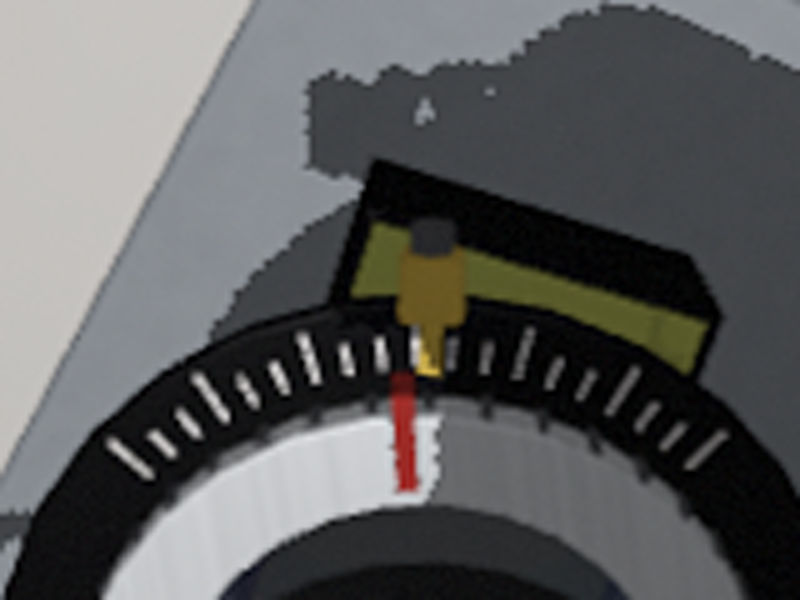

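```bash
python3 - <<'E'
from fit import *
f=pickle.load(open("w7.pkl","rb"))
C=lambda x,y:(200+(x+.5)/5-.5,170+(y+.5)/5-.5)
pts=[C(*q) for q in [(20,545),(100,440),(210,350),(330,308),(540,312),(660,360),(760,440)]]
c,e=fitaxis(f,pts,(.6165,-.118));print(c,(e*1000).round(1))
for nm,q in dict(p1=(407,488),p2=(405,430),tip=(402,380),i_in=(429,370),i_out=(432,325)).items():
    print(nm,[(z,az(f,C(*q),z,c)) for z in (.158,.167)])
E
```

```text
[ 0.61657797 -0.11905339] [ 0.5 -1.1  0.2  0.3  0.2 -0.  -0.2]
p1 [(0.158, (np.float64(0.048), np.float64(27.95))), (0.167, (np.float64(0.0522), np.float64(27.52)))]
p2 [(0.158, (np.float64(0.0596), np.float64(27.42))), (0.167, (np.float64(0.0634), np.float64(27.12)))]
tip [(0.158, (np.float64(0.0694), np.float64(27.3))), (0.167, (np.float64(0.073), np.float64(27.05)))]
i_in [(0.158, (np.float64(0.0712), np.float64(23.25))), (0.167, (np.float64(0.0747), np.float64(23.32)))]
i_out [(0.158, (np.float64(0.0799), np.float64(22.91))), (0.167, (np.float64(0.0831), np.float64(22.99)))]
```

```bash
python3 mv.py .62,.04,.36,27 .53,.0,.34,31 .522,-.033,.30,31.5
```

```text
clock 9.4 tcp [ 0.7214 -0.0713  0.2999] az 23.57 F [ 0.4 -0.4  0.5] q [ 0.28  0.55 -0.43  1.31  0.23  1.32 -1.31]
.62,.04,.36,27 -> [ -48.3 -142.6  -60.3] turn(about tool z) -3.4
.53,.0,.34,31 -> [-146.8 -141.9  -40.5] turn(about tool z) -7.4
.522,-.033,.30,31.5 -> [-167.4 -114.9   -0.5] turn(about tool z) -7.9
```

send_rows:
  moves: [-2, -50, -25, 0, -20, -100, -45, -2, -48, -143, -60, -3, -98, -145, -55, -5, -147, -142, -40, -7, -167, -115, -10, -8, -167, -115, 0, -8, -167, -115, 0, -8]
  hand: 1

```text
clock: 10.4
tcp_pos: [0.5223, -0.0328, 0.2986]
orientation: [-3.023, -0.853, -0.001]
contact_force: [-0.8, 0.6, 0.8]
grip_width: 0.0004
```

```bash
python3 mv.py .522,-.033,.148,31.5
```

```text
clock 10.4 tcp [ 0.5223 -0.0328  0.2986] az 31.51 F [-0.8  0.6  0.8] q [ 0.38  0.2  -0.51  1.8   0.11  1.16 -1.18]
.522,-.033,.148,31.5 -> [-5.000e-01 -1.000e-01  1.506e+02] turn(about tool z) 0.0
```

send_rows:
  moves: [0, 0, 50, 0, 0, 0, 100, 0, 0, 0, 140, 0, 0, 0, 151, 0, 0, 0, 151, 0]

```text
clock: 11.02
tcp_pos: [0.5234, -0.033, 0.1481]
orientation: [-3.023, -0.853, -0.002]
contact_force: [-0.3, 0.0, -1.0]
grip_width: -0.0003
```

```bash
python3 push.py 15 122 120 118
```

```text
clock 11.03 tcp [ 0.5234 -0.033   0.1481] az 31.52 F [-0.3  0.  -1. ] q [ 0.34  0.37 -0.48  1.97  0.22  0.85 -1.28]
0.5391,-0.0225,.148,32.0 -> [18.9 -0.7  0.1] turn(about tool z) -0.5
0.5425,-0.0198,.148,30.0 -> [23.2 -1.3  0.1] turn(about tool z) 1.5
0.5460,-0.0173,.148,28.0 -> [27.5 -1.6  0.1] turn(about tool z) 3.5
```

send_rows:
  moves: [8, 0, 0, 0, 15, 0, 0, 0, 18, -1, 0, 0, 21, -1, 0, 1, 24, -1, 0, 2, 26, -2, 0, 3, 27, -2, 0, 3, 27, -2, 0, 3]

```text
clock: 12.02
tcp_pos: [0.5444, -0.0184, 0.1472]
orientation: [3.045, 0.772, -0.0]
contact_force: [-0.6, -1.9, 0.9]
grip_width: -0.0001
```

```bash
python3 - <<'E'
from h import *
from bench import r
g=r.grab_frame("scene");crop(g,165,165,245,215,8,"pics/s8.png")
E
python3 push.py 15 120 118; python3 mv.py .522,-.033,.148,31.5 .53,.0,.33,31 .62,.04,.36,27
```

```text
clock 12.07 tcp [ 0.5444 -0.0184  0.1472] az 28.44 F [-1.3 -1.6 -0.1] q [ 0.29  0.4  -0.46  1.92  0.23  0.87 -1.36]
0.5425,-0.0198,.148,30.0 -> [-2.3  0.4 -0.8] turn(about tool z) -1.6
0.5460,-0.0173,.148,28.0 -> [ 1.9 -0.2 -0.8] turn(about tool z) 0.4
clock 12.07 tcp [ 0.5444 -0.0184  0.1472] az 28.44 F [-1.3 -1.6 -0.1] q [ 0.29  0.4  -0.46  1.92  0.23  0.87 -1.36]
.522,-.033,.148,31.5 -> [-26.6   2.2  -0.8] turn(about tool z) -3.1
.53,.0,.33,31 -> [  -3.9  -23.  -182.8] turn(about tool z) -2.6
.62,.04,.36,27 -> [  94.3  -15.3 -212.8] turn(about tool z) 1.4
```

View pics/s8.png

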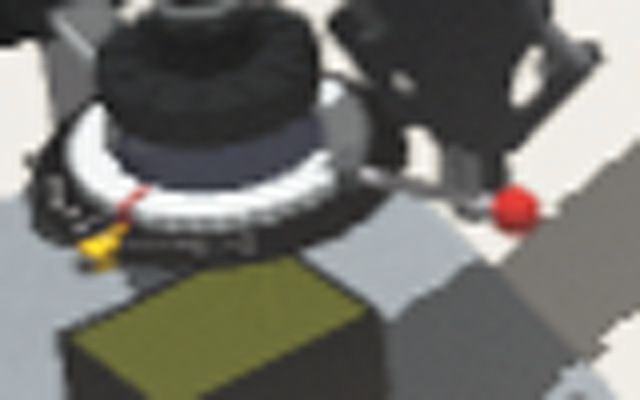

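send_rows:
  moves: [1, 0, 0, 0, 2, 0, 0, 0, 2, 0, 0, 0]

```text
clock: 12.45
tcp_pos: [0.5462, -0.0172, 0.1472]
orientation: [-3.045, -0.772, -0.0]
contact_force: [-0.6, -1.3, -1.3]
grip_width: 0.0004
```

```bash
python3 push.py 15 120 118; python3 mv.py .522,-.033,.148,31.5 .53,.0,.33,31 .62,.04,.36,27
```

```text
clock 12.45 tcp [ 0.5462 -0.0172  0.1472] az 28.44 F [-0.6 -1.3 -1.3] q [ 0.29  0.41 -0.46  1.92  0.23  0.87 -1.37]
0.5425,-0.0198,.148,30.0 -> [-4.5  0.5 -0.8] turn(about tool z) -1.6
0.5460,-0.0173,.148,28.0 -> [-0.2 -0.1 -0.8] turn(about tool z) 0.4
clock 12.45 tcp [ 0.5462 -0.0172  0.1472] az 28.44 F [-0.6 -1.3 -1.3] q [ 0.29  0.41 -0.46  1.92  0.23  0.87 -1.37]
.522,-.033,.148,31.5 -> [-28.8   2.3  -0.8] turn(about tool z) -3.1
.53,.0,.33,31 -> [  -6.1  -22.9 -182.8] turn(about tool z) -2.6
.62,.04,.36,27 -> [  92.1  -15.2 -212.8] turn(about tool z) 1.4
```

send_rows:
  moves: [-10, 0, 0, 0, -22, 0, 0, 0, -26, 0, -55, 0, -26, 0, -115, 0, -15, -15, -172, 0, 25, -23, -200, 0, 60, -20, -212, 1, 92, -15, -213, 1]

```text
clock: 13.45
tcp_pos: [0.6208, 0.0403, 0.3619]
orientation: [3.051, 0.745, 0.004]
contact_force: [0.4, -0.5, 0.0]
grip_width: 0.0001
```

```bash
python3 mv.py .722,-.073,.30,23
```

```text
clock 13.45 tcp [0.6208 0.0403 0.3619] az 27.45 F [ 0.4 -0.5  0. ] q [ 0.22  0.35 -0.52  1.49  0.17  1.35 -1.4 ]
.722,-.073,.30,23 -> [ 37.4 147.1  62.2] turn(about tool z) 4.4
```

send_rows:
  moves: [25, 45, 5, 2, 38, 95, 25, 4, 38, 147, 50, 4, 38, 147, 61, 4, 38, 147, 61, 4, 38, 147, 61, 4]
  hand: 0

```text
clock: 14.2
tcp_pos: [0.7212, -0.0713, 0.3007]
orientation: [-3.075, -0.642, -0.003]
contact_force: [0.4, 0.1, 0.9]
grip_width: 0.0853
```

```bash
python3 - <<'E'
from h import *
from bench import r
f=r.grab_frame("wrist");pickle.dump(f,open("w9.pkl","wb"))
crop(f,200,170,360,290,5,"pics/w9c.png")
E
python3 mv.py
```

```text
clock 14.25 tcp [ 0.7214 -0.0714  0.3009] az 23.58 F [-0.  -0.2 -0.1] q [ 0.29  0.55 -0.44  1.31  0.23  1.33 -1.31]
```

View pics/w9c.png

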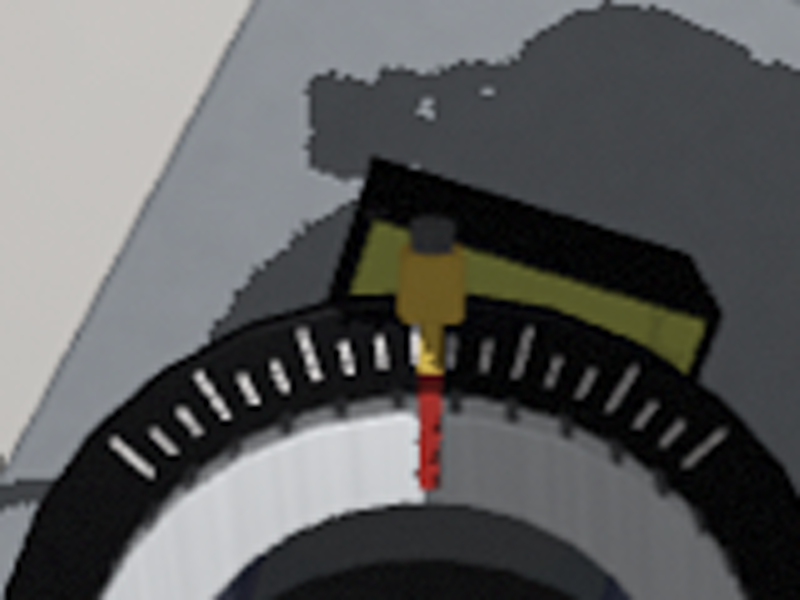

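The pointer at (430,380) now runs straight into the yellow line at (431,370). I'll check that numerically at sub-pixel level.

```bash
python3 - <<'E'
from fit import *
f=pickle.load(open("w9.pkl","rb"));im=f["img"].astype(int)
R,G,B=im[...,0],im[...,1],im[...,2]
c=(.61658,-.11905)
for v in range(230,270):
    row=slice(270,302)
    red=np.clip(R-G-15,0,None)[v,row]*(G[v,row]<90); yel=np.clip(np.minimum(R,G)-B-40,0,None)[v,row]
    for n,w,z in(("red",red,.158 if v<249 else .167),("yel",yel,.158)):
        if w.sum()>60:
            u=(w*np.arange(270,302)).sum()/w.sum();print(v,n,round(u,2),*az(f,(u,v),z,c),w.sum())
E
```

```text
230 yel 285.68 0.0839 23.11 150
231 yel 285.6 0.083 23.16 152
232 yel 285.62 0.082 23.14 152
233 yel 285.69 0.081 23.09 136
234 yel 286.74 0.0801 22.4 74
238 yel 285.15 0.0762 23.42 62
239 yel 284.97 0.0753 23.54 68
240 yel 285.04 0.0743 23.49 105
241 yel 285.02 0.0733 23.51 163
242 yel 284.88 0.0724 23.6 134
243 yel 284.95 0.0714 23.55 197
244 yel 285.61 0.0704 23.06 137
245 red 285.63 0.0694 23.04 200
246 red 285.69 0.0685 22.98 185
247 red 285.56 0.0675 23.07 170
248 red 285.38 0.0665 23.21 273
249 red 285.41 0.0692 23.25 426
250 red 285.71 0.0682 23.02 405
251 red 285.7 0.0673 23.02 405
252 red 285.65 0.0663 23.05 397
253 red 285.47 0.0654 23.18 364
254 red 285.44 0.0644 23.2 353
255 red 285.21 0.0634 23.38 291
256 red 285.39 0.0625 23.23 338
257 red 285.63 0.0615 23.02 398
258 red 285.35 0.0606 23.24 370
259 red 285.31 0.0596 23.28 357
260 red 285.04 0.0586 23.51 303
261 red 285.01 0.0576 23.53 292
262 red 285.12 0.0567 23.43 295
263 red 285.37 0.0557 23.19 378
264 red 285.13 0.0547 23.41 397
265 red 285.07 0.0537 23.46 310
266 red 285.08 0.0528 23.46 323
267 red 285.1 0.0518 23.43 205
```

```bash
python3 mv.py .70,.06,.32,23.5 .5245,.321,.20,23.5 .5245,.321,.10,23.5
```

```text
clock 14.25 tcp [ 0.7214 -0.0714  0.3009] az 23.58 F [-0.  -0.2 -0.1] q [ 0.29  0.55 -0.44  1.31  0.23  1.33 -1.31]
.70,.06,.32,23.5 -> [  33.  -128.9  -19. ] turn(about tool z) 0.1
.5245,.321,.20,23.5 -> [ -23.7 -438.4  100.8] turn(about tool z) 0.1
.5245,.321,.10,23.5 -> [ -24.  -438.4  200.8] turn(about tool z) 0.1
```

Pointer and index agree within about 0.3°. Next is the button: hand closed, hover above it and check.

send_rows:
  moves: [5, -55, 0, 0, 5, -115, 0, 0, 0, -175, 0, 0, -5, -235, 10, 0, -10, -295, 30, 0, -15, -355, 50, 0, -20, -410, 75, 0, -24, -438, 100, 0]
  hand: 1

```text
clock: 15.25
tcp_pos: [0.5222, 0.3241, 0.2004]
orientation: [-3.072, -0.648, -0.004]
contact_force: [0.5, -0.1, 0.3]
grip_width: -0.0
```

```bash
python3 - <<'E'
from h import *
from bench import r
f=r.grab_frame("wrist");pickle.dump(f,open("w10.pkl","wb"));cv2.imwrite("pics/w10.png",f["img"][:,:,::-1])
im=f["img"].astype(int);m=((im[...,1]-im[...,0]>50)&(im[...,1]-im[...,2]>40)).astype(np.uint8)
n,l,s,c=cv2.connectedComponentsWithStats(m)
for i in range(1,n):
    if s[i,4]>150: print(s[i],c[i],atz(f,c[i],.063))
E
python3 mv.py .5245,.321,.10,23.5
```

```text
[270 180  33  25 542] [284.2601476 191.1697417] [0.52810742 0.32546449 0.063     ]
[440 184  36  34 940] [457.48404255 200.35319149] [0.58158418 0.18417133 0.063     ]
clock 15.3 tcp [0.5186 0.3256 0.1969] az 24.01 F [-2.9  2.1 -1.6] q [-0.24  0.47 -0.57  1.71  0.28  1.04 -2.05]
.5245,.321,.10,23.5 -> [ 3.7  6.9 96.9] turn(about tool z) 0.5
```

View pics/w10.png

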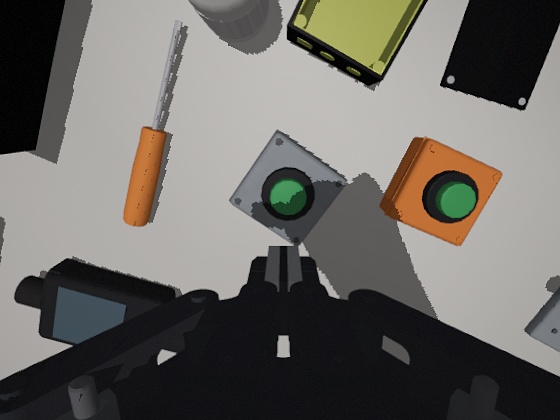

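send_rows:
  moves: [4, 7, 40, 0, 4, 7, 40, 0, 4, 7, 40, 0]

```text
clock: 15.68
tcp_pos: [0.532, 0.315, 0.1611]
orientation: [-3.075, -0.638, -0.003]
contact_force: [0.0, -0.4, -0.1]
grip_width: 0.0001
```

```bash
python3 - <<'E'
from h import *
from bench import r
f=r.grab_frame("wrist");pickle.dump(f,open("w11.pkl","wb"));crop(f,210,140,370,270,5,"pics/w11.png")
im=f["img"].astype(int);m=((im[...,1]-im[...,0]>25)&(im[...,1]-im[...,2]>18)).astype(np.uint8)
n,l,s,c=cv2.connectedComponentsWithStats(m)
for i in range(1,n):
    if s[i,4]>150: print(s[i],c[i],atz(f,c[i],.063),atz(f,s[i,:2]+s[i,2:4]/2-.5,.063))
E
python3 mv.py .5245,.321,.10,23.5
```

```text
[ 251  194   43   42 1406] [271.93527738 214.56116643] [0.52542242 0.32102826 0.063     ] [0.52548586 0.32100226 0.063     ]
[ 441  196   47   43 1524] [464.06627297 216.76968504] [0.58172809 0.18646517 0.063     ] [0.58155055 0.18641585 0.063     ]
clock 15.72 tcp [0.5322 0.3152 0.1614] az 23.44 F [ 0.1 -0.5  0.3] q [-0.23  0.51 -0.54  1.74  0.31  0.98 -2.06]
.5245,.321,.10,23.5 -> [-4.9 -8.4 61.4] turn(about tool z) -0.1
```

View pics/w11.png

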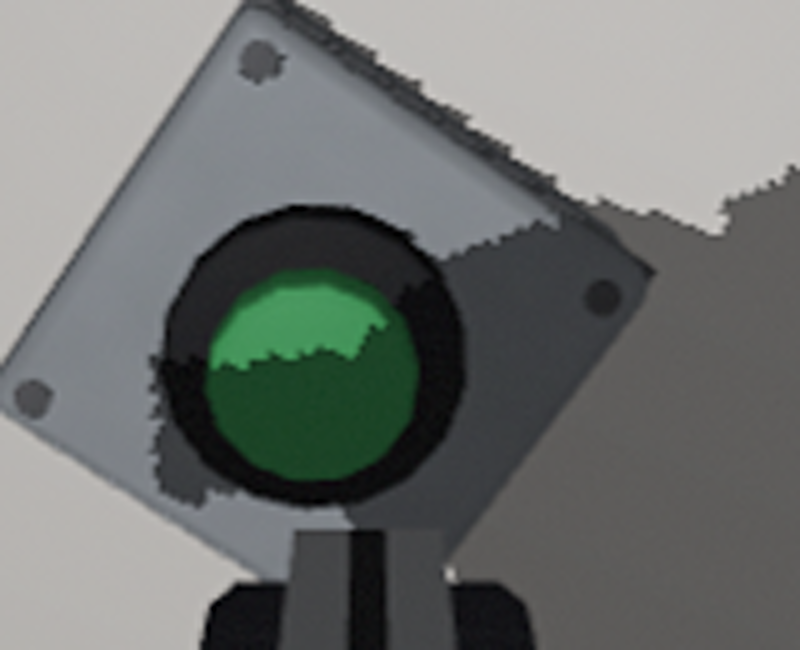

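send_rows:
  moves: [-4, -8, 30, 0, -4, -8, 60, 0, -4, -8, 80, 0, -4, -8, 86, 0, -4, -8, 86, 0]

```text
clock: 16.35
tcp_pos: [0.5252, 0.3203, 0.0738]
orientation: [-3.076, -0.638, -0.001]
contact_force: [0.2, 0.3, 1.3]
grip_width: 0.0001
```

```bash
python3 mv.py .5252,.321,.063,23.5 .5252,.321,.058,23.5 
```

```text
clock 16.35 tcp [0.5252 0.3203 0.0738] az 23.43 F [0.2 0.3 1.3] q [-0.28  0.61 -0.5   1.8   0.39  0.83 -2.13]
.5252,.321,.063,23.5 -> [ 0.3 -0.6 10.8] turn(about tool z) -0.1
.5252,.321,.058,23.5 -> [ 0.3 -0.6 15.8] turn(about tool z) -0.1
```

Straight above the button. I'll press slowly and watch the force.

send_rows:
  moves: [0, 0, 5, 0, 0, 0, 9, 0, 0, 0, 12, 0, 0, 0, 14, 0, 0, 0, 15, 0, 0, 0, 15, 0]

```text
clock: 17.1
tcp_pos: [0.5255, 0.3205, 0.0608]
orientation: [3.076, 0.638, 0.003]
contact_force: [-4.7, -3.8, 21.2]
grip_width: 0.0
```

```bash
python3 mv.py; python3 - <<'E'
from bench import r
print([r.get_obs()["contact_force"].round(2).tolist() for _ in range(3)])
E
```

```text
clock 17.1 tcp [0.5255 0.3205 0.0608] az 23.43 F [-4.7 -3.8 21.2] q [-0.29  0.63 -0.49  1.81  0.4   0.8  -2.14]
[[-4.74, -3.83, 21.19], [-4.74, -3.83, 21.19], [-4.74, -3.83, 21.19]]
```

```bash
python3 - <<'E'
from h import *
from bench import r
f=r.grab_frame("wrist");g=r.grab_frame("side");s=r.grab_frame("scene")
crop(f,200,170,360,290,5,"pics/w12.png")
a=cv2.resize(s["img"][225:295,250:330,::-1],None,fx=5,fy=5,interpolation=2)
b=cv2.resize(g["img"][205:275,225:305,::-1],None,fx=5,fy=5,interpolation=2)
cv2.imwrite("pics/box12.png",np.hstack([a,b]))
print(r.get_obs()["contact_force"])
E
```

```text
[-4.60940698 -2.68157721 20.55918457]
```

View pics/w12.png

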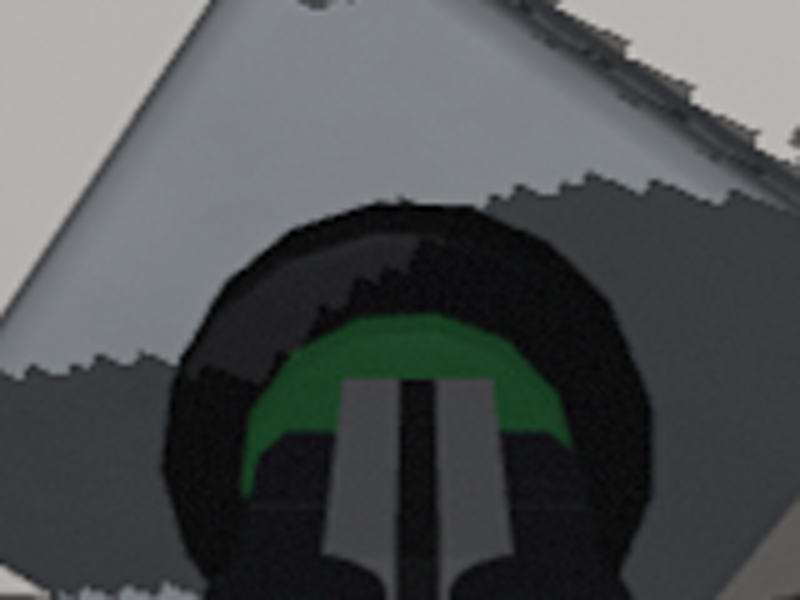

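View pics/box12.png

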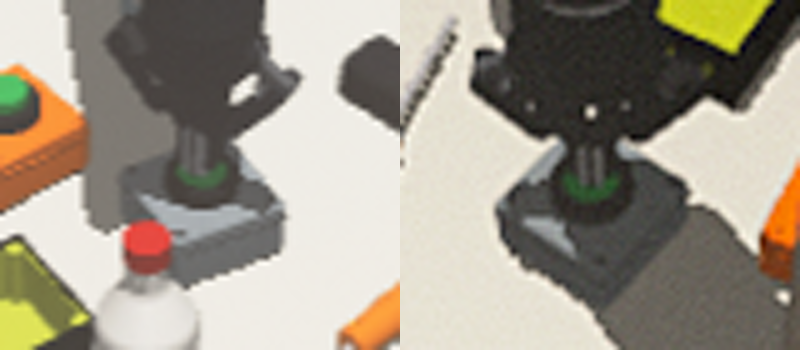

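```bash
python3 - <<'E'
from h import *
from bench import r
f=r.grab_frame("wrist");pickle.dump(f,open("w12.pkl","wb"))
g=pickle.load(open("w11.pkl","rb"))
for n,F,b,cx,cy in(("a",g,(225,160,325,260),.5254,.3210),("b",f,(230,190,330,290),.5254,.3210)):
    x0,y0,x1,y1=b;s=6
    im=cv2.resize(F["img"][y0:y1,x0:x1,::-1],None,fx=s,fy=s,interpolation=2)
    im=np.clip(im.astype(float)*1.8,0,255).astype(np.uint8)
    for z,col,rad in((.063,(255,255,255),.016),(.057,(0,0,255),.016),(.045,(255,255,0),.022)):
        q=(proj(F,circ(rad,z)+[cx,cy,0])-[x0-.5,y0-.5])*s-.5
        cv2.polylines(im,[np.round(q).astype(int)],True,col,1)
    cv2.imwrite(f"/tmp/{n}.png",im)
cv2.imwrite("pics/cmp12.png",cv2.resize(np.hstack([cv2.imread("/tmp/a.png"),cv2.imread("/tmp/b.png")]),(800,400)))
print(r.get_obs()["contact_force"])
E
```

```text
[-3.69267036 -4.80361675 20.36503936]
```

View pics/cmp12.png

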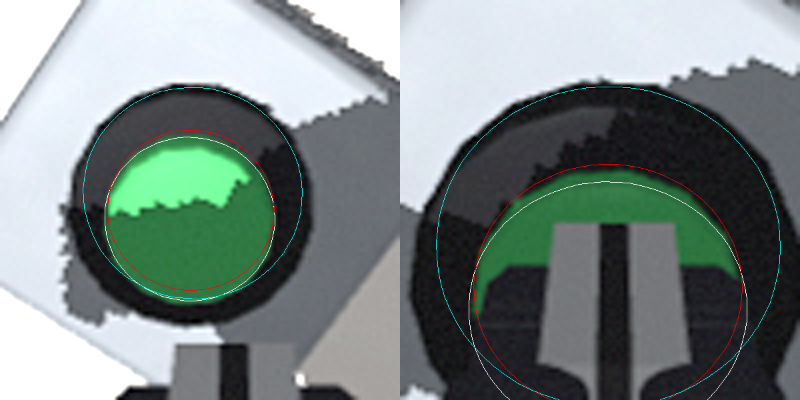

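```bash
python3 - <<'E'
from h import *
f=pickle.load(open("w12.pkl","rb"));g=pickle.load(open("w11.pkl","rb"))
def e(F,x0,y0,x1,y1):
    im=F["img"][y0:y1,x0:x1,::-1].astype(float)
    im=cv2.resize(im,(800,int(800*(y1-y0)/(x1-x0))),interpolation=cv2.INTER_NEAREST);return np.clip(im*2.5-20,0,255).astype(np.uint8)
cv2.imwrite("pics/w12e.png",np.vstack([e(g,245,185,300,205),e(f,243,228,323,252)]))
c=283
print("w12 col 270:",f["img"][222:262,262,:].tolist())
print("w11 col 272:",g["img"][185:240,285,:].tolist())
E
```

```text
w12 col 270: [[34, 33, 36], [33, 33, 37], [32, 33, 36], [33, 34, 36], [31, 31, 33], [34, 33, 36], [33, 34, 36], [33, 33, 34], [32, 32, 35], [33, 34, 37], [30, 30, 33], [31, 31, 34], [23, 25, 26], [22, 22, 24], [10, 11, 12], [14, 15, 14], [16, 36, 22], [23, 62, 34], [21, 60, 32], [22, 60, 32], [24, 62, 33], [28, 67, 37], [28, 67, 39], [26, 65, 36], [25, 65, 35], [26, 65, 38], [27, 65, 37], [25, 65, 37], [26, 65, 37], [25, 65, 36], [24, 65, 36], [25, 64, 37], [27, 66, 38], [25, 62, 35], [20, 35, 25], [18, 17, 21], [15, 16, 19], [17, 17, 20], [17, 19, 21], [19, 17, 20]]
w11 col 272: [[9, 12, 12], [20, 20, 22], [35, 35, 36], [34, 35, 37], [36, 38, 39], [35, 35, 37], [37, 37, 40], [36, 36, 38], [37, 36, 39], [37, 38, 39], [35, 36, 38], [34, 34, 37], [25, 36, 30], [29, 58, 36], [22, 64, 32], [27, 69, 39], [34, 84, 47], [50, 118, 68], [60, 137, 82], [62, 142, 84], [43, 106, 60], [21, 62, 34], [27, 68, 38], [27, 68, 38], [27, 68, 38], [28, 69, 39], [28, 68, 39], [28, 67, 39], [28, 68, 39], [28, 68, 39], [26, 67, 38], [25, 67, 39], [27, 67, 38], [26, 67, 37], [26, 68, 37], [27, 68, 38], [28, 67, 38], [26, 67, 38], [26, 67, 37], [25, 67, 37], [28, 68, 37], [25, 67, 38], [26, 66, 37], [27, 67, 38], [27, 67, 38], [27, 67, 38], [24, 54, 32], [16, 27, 21], [15, 13, 16], [12, 12, 14], [15, 15, 16], [12, 14, 14], [11, 12, 13], [26, 27, 29], [52, 54, 57]]
```

View pics/w12e.png

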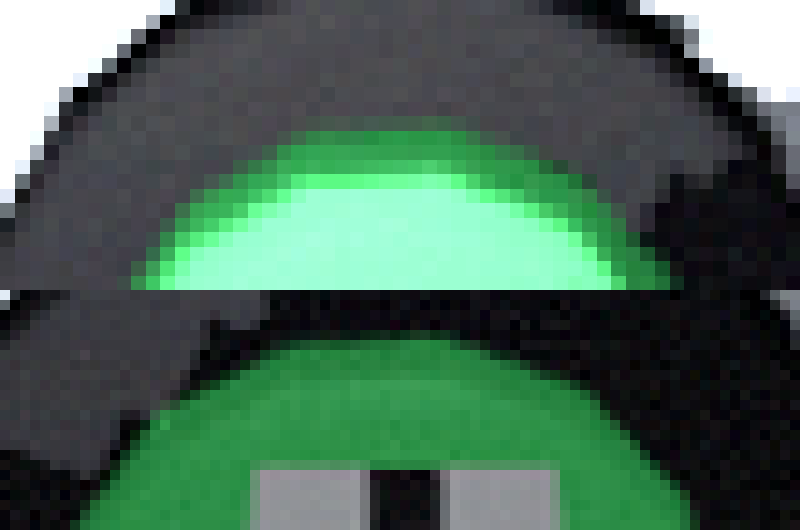

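send_rows:
  moves: [0, 0, -2, 0, 0, 0, -2, 0]

```text
clock: 17.55
tcp_pos: [0.5253, 0.3204, 0.0611]
orientation: [-3.076, -0.638, -0.003]
contact_force: [-0.3, 0.7, 6.4]
grip_width: 0.0005
```

send_rows:
  moves: [0, 0, -1, 0, 0, 0, -1, 0]

```text
clock: 17.8
tcp_pos: [0.5253, 0.3204, 0.0616]
orientation: [-3.076, -0.638, -0.002]
contact_force: [2.2, 0.6, 3.7]
grip_width: 0.0001
```

send_rows:
  moves: [0, 0, -1, 0, 0, 0, -1, 0]

```text
clock: 18.05
tcp_pos: [0.5252, 0.3204, 0.0625]
orientation: [-3.076, -0.638, -0.002]
contact_force: [2.1, 1.1, 3.3]
grip_width: 0.0002
```

send_rows:
  moves: [0, 0, -1, 0, 0, 0, -1, 0]

```text
clock: 18.3
tcp_pos: [0.5247, 0.32, 0.0632]
orientation: [-3.076, -0.638, 0.0]
contact_force: [2.3, 0.6, 3.7]
grip_width: 0.0
```

send_rows:
  moves: [0, 0, -1, 0, 0, 0, -1, 0]

```text
clock: 18.55
tcp_pos: [0.5245, 0.3199, 0.0642]
orientation: [3.076, 0.638, -0.001]
contact_force: [1.1, 0.7, 3.5]
grip_width: -0.0001
```

send_rows:
  moves: [0, 0, -1, 0, 0, 0, -1, 0]

```text
clock: 18.8
tcp_pos: [0.5244, 0.3199, 0.0651]
orientation: [3.076, 0.638, -0.001]
contact_force: [1.3, 0.8, 3.1]
grip_width: -0.0002
```

send_rows:
  moves: [0, 0, -1, 0, 0, 0, -1, 0]

```text
clock: 19.05
tcp_pos: [0.5244, 0.3199, 0.0661]
orientation: [3.076, 0.638, -0.001]
contact_force: [0.6, 0.4, 2.0]
grip_width: 0.0001
```

send_rows:
  moves: [0, 0, -1, 0, 0, 0, -1, 0]

```text
clock: 19.3
tcp_pos: [0.5244, 0.3198, 0.0671]
orientation: [3.076, 0.638, -0.001]
contact_force: [-0.2, 1.0, 1.6]
grip_width: -0.0004
```

send_rows:
  moves: [0, 0, -1, 0, 0, 0, -1, 0]

```text
clock: 19.55
tcp_pos: [0.5244, 0.3195, 0.068]
orientation: [3.076, 0.638, -0.001]
contact_force: [-0.6, -0.5, 0.6]
grip_width: 0.0001
```

send_rows:
  moves: [0, 0, -3, 0, 0, 0, -3, 0]

```text
clock: 19.8
tcp_pos: [0.5248, 0.32, 0.0715]
orientation: [-3.076, -0.638, -0.001]
contact_force: [-0.6, 0.3, 0.6]
grip_width: -0.0005
```

The force curve shows about 6 mm of spring travel (free at 0.0675, hard stop at 0.061 with 21 N). So the button went fully down, and it is now released. I'll retract and verify.

send_rows:
  moves: [0, 0, -40, 0, 0, 0, -95, 0, 0, 0, -150, 0, 0, 0, -150, 0, 0, 0, -150, 0]

```text
clock: 20.42
tcp_pos: [0.5245, 0.3196, 0.2209]
orientation: [3.076, 0.638, -0.0]
contact_force: [0.0, 0.8, -0.1]
grip_width: 0.0002
```

```bash
python3 - <<'E'
from h import *
from bench import r
d=pickle.load(open("f0.pkl","rb"))
f=r.grab_frame("wrist");s=r.grab_frame("scene");g=r.grab_frame("side")
im=f["img"].astype(int);m=((im[...,1]-im[...,0]>25)&(im[...,1]-im[...,2]>18)).astype(np.uint8)
n,l,st,c=cv2.connectedComponentsWithStats(m)
for i in range(1,n):
    if st[i,4]>150: print(st[i],atz(f,c[i],.063))
a=cv2.resize(s["img"][165:215,165:245,::-1],None,fx=5,fy=5,interpolation=2)
b=cv2.resize(g["img"][215:275,225:305,::-1],None,fx=5,fy=5,interpolation=2)
b0=cv2.resize(d["side"]["img"][215:275,225:305,::-1],None,fx=5,fy=5,interpolation=2)
cv2.imwrite("pics/fin.png",np.vstack([np.hstack([b0,b]),np.hstack([a,cv2.resize(s["img"][235:285,250:330,::-1],None,fx=5,fy=5,interpolation=2)])]))
cv2.imwrite("pics/fin_s.png",s["img"][:,:,::-1])
print(r.get_obs()["tcp_pos"],r.get_obs()["clock"])
E
```

```text
[265 174  34  35 940] [0.52519728 0.32106953 0.063     ]
[ 421  176   37   35 1007] [0.58164812 0.18631144 0.063     ]
[0.52401793 0.31928517 0.21956257] 20.575
```

View pics/fin.png

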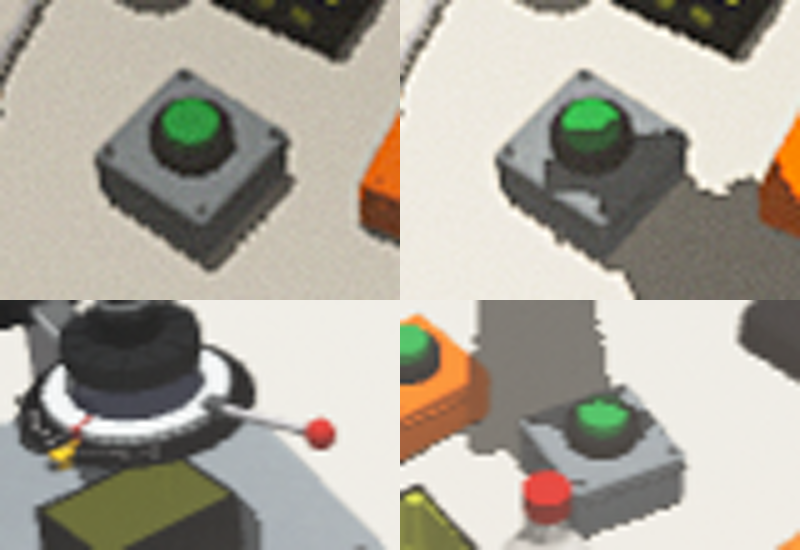

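View pics/fin_s.png

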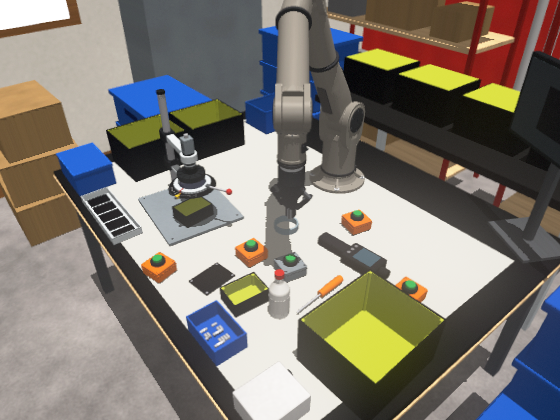

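The box hasn't moved: its button is at (0.525, 0.321) both before and after the press. The button is up again, the pointer still lies in line with the yellow mark, and everything else on the bench is in place. The robot is touching nothing, so I'm handing in.

```bash
python3 - <<'E'
from bench import r
print(r.hand_in())
E
```

```text
the job is handed in; nothing more can be done
None
```

I turned the polariser onto the index mark, took the picture and released the button, then handed the job in at about 20.6 s of the 51 s limit.

- **Lever:** I pushed it clockwise by about 38° with the closed fingertips, without pinching, at roughly 2 N. I pushed most of the way, backed off to measure (4.2° left), then finished the push. In the close wrist view afterwards the pointer and the yellow index agreed to about 0.3°. After the press I checked the pointer again only in the coarser scene picture, and it was still in line.
- **Button:** I pressed the green button of the grey box straight down, once. The peak force was about 21 N, higher than the 5 N needed.
    - **One disagreement:** the measured fingertip height at the bottom was 61 mm, but a fully pressed button should read 57 mm. A first estimate from the wrist picture was also unclear.
    - **Why I count it as pressed:** on the way back up the force fell through about 6 mm of spring travel, from a hard stop at 61 mm to free at 67.5 mm. That means the button went fully down and the height reading was about 4 mm too high.
- **Last checks:** the button is up again and its centre is where it was before the press (0.525, 0.321), so the box did not shift. The other things look unmoved in the scene picture, and the arm stands clear, touching nothing.

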